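# Open the dish shaker's clamp bar and hold it up

## Task

The platform shaker has stopped and I want to slide the petri dishes out from under its clamp bar. Flip the latch's safety keeper (the yellow slotted leaf lying over the red grip) right over backwards until it lies on the bar with its red face up, pull the red latch grip sideways, to the shaker's left, as far as it goes against its spring, and then lift the front of the bar off the ball, to about 12 cm above the ball. The bar has no stay and drops if you let go, so finish while still holding it up, steady, in the gripper; leave the dishes and the things on the bench alone.

Things in the scene. Friction and masses are not known exactly. Their poses are not given: they have to be found in the camera images.
- shaker: Platform shaker, white, 300 (x) x 250 (y) mm, dark mat on top 78 mm high; stands fast. Origin: centre of its underside. x points from its front (dial panel) to its back, y to its left seen from the robot, z up. On the mat's centre line: ball stud at x = -105 mm, two stacks of two petri dishes (30 mm high) at x = 12 and 78 mm, hinge clevis at x = 130 mm.
- clamp_bar: Steel bar over the dishes, 16 mm wide, 14 mm high. Origin: on its hinge axis (along shaker y). Level at rest, axes as the shaker's. Its front end is a grey coupler, 46 (x) x 48 (y) mm, roof at z = 146 mm, sitting over the ball; a latch fork under the ball keeps it down. 0.4 to 0.65 kg with latch and keeper; swings freely up to 1.3 rad and falls when let go.
- bar_socket (a point): Centre of the coupler's socket, 235 mm in front of the bar's hinge axis and 15 mm below it; it lies on the ball's centre while the bar is down and rises on an arc about the hinge axis as the bar is lifted.
- ball (a point): Centre of the steel ball (26 mm) on its stud; shaker x = -105, y = 0, z = 124 mm. Fixed to the shaker.
- bar_hinge (a point): Point on the bar's hinge axis, shaker x = 130, y = 0, z = 139 mm.
- latch_grip (a point): Middle of the latch's red grip, 177 mm above the bench with the bar down: upright ribbed block, 16 (x) x 12 (y) mm, on the coupler's roof straight above the ball, from z = 150 to 191 mm. Pinch it across its 12 mm (shaker y) once the keeper is open; it is also the handle to lift the bar by and may turn about shaker y between the pads.
- latch (a joint): Slide of the latch, m: 0 shut (spring-held), 0.018 pulled fully to the shaker's left (+y). The spring pushes back with 3 N at 0 and 8 N at 0.018. The fork is clear of the ball from about 0.012 on; it must stay pulled until the bar has risen some 20 mm.
- keeper (a joint): Hinge of the keeper, rad: 0 lying forward over the coupler with its slot round the grip (the latch cannot be pulled), 3.12 flipped right over and lying on the bar, red face up. It moves easily, weighs 50 g and falls to whichever side it leans (over about 15 degrees). Leaf yellow outside, red below.
- keeper_roll (a point): Middle of the keeper's free edge: a steel roll, 10 mm thick, 30 mm long (along shaker y), overhanging the coupler's front; at shaker x = -147, z = 154 mm when shut, free space below and beside it. Pinched across its ends (along shaker y) it may turn between the pads as it swings over. The leaf behind it is 27 mm wide, 3 mm thick.
- keeper_hinge (a point): Middle of the keeper's hinge axis (parallel to shaker y), on the coupler's back edge: shaker x = -75, z = 154 mm with the bar down, 72 mm behind the roll. Opening, the roll swings up and over backwards about it and comes to lie above the bar at shaker x = -3 mm.
- dish_1: Petri dish with lid, clear, 61 mm across, 15 mm high; lower dish of the front stack. Origin: centre of its underside. To be left in place.
- dish_2: Petri dish with lid, clear, 61 mm across, 15 mm high; upper dish of the front stack. Origin: centre of its underside. To be left in place.
- dish_3: Petri dish with lid, clear, 61 mm across, 15 mm high; lower dish of the back stack. Origin: centre of its underside. To be left in place.
- dish_4: Petri dish with lid, clear, 61 mm across, 15 mm high; upper dish of the back stack. Origin: centre of its underside. To be left in place.
- bottle_100: Bystander: glass bottle with red cap, 56 mm across, 109 mm high, on the bench between the shaker and the tall drying oven (its side 0.30 m right of the robot's middle, its front 0.45 m ahead of the robot: swing past it drawn in). Origin: centre of its underside.
- label_tape: Bystander: roll of yellow tape lying flat, 66 mm across, 19 mm high. Origin: centre of its underside.
- dropper_bottle: Bystander: white dropper bottle with green cap, 27 mm across, 86 mm high. Origin: centre of its underside.
Mind the look-alikes: they are no part of the job. What is shaped like the dish_2 but turquoise is not meant.

How it is judged:
By the outcome, as a careful person would: the job done as asked, in the order asked, and still so for the second after the job is handed in, while the arm keeps its last pose, push and grip.
It also fails if it takes over 58 s, if anything falls off the work surface, if the arm or the gripper's body presses on something with over 40 N, if the wrist force passes 120 N, or if a joint passes its speed limit or range.

## Robot

A 7-joint arm with a two-finger parallel gripper is mounted at the origin on a cart in front of the work surface, level with it; the furniture and walls round the work are solid. World frame = base frame: x ahead of the robot, y to its left, z up, the work surface at z = 0. Lengths are in m, angles in degrees, forces in N, time in s.
With the tool pointing down it reaches from about 0.425 to 0.875 m from the base axis. Payload 4.7 kg.
Tool frame: the origin (TCP) lies midway between the tips of the shut fingers; the grasp point (between the pads) lies env.grip_point_offset behind it (env.grip_point_offset is the distance from the TCP to the grasp point, in m); x points along the fingers, y is the direction in which the jaws open and shut, and the axes are right-handed (so a half turn about x gives the same grasp; the last joint's range is limited). The gripper opens to 87 mm and grips with 3 to 60 N. Pads are 19 mm wide; open, the fingers measure 117 mm over their backs; the gripper's body (75 mm by 190 mm) begins 51 mm behind the grasp point.
Start: joints at [73.001, 18.392, -4.016, 83.108, 1.295, 78.541, -3.26], TCP at [0.199, -0.619, 0.192] pointing down, gripper open.
Joint ranges: [-163.93, 163.93], [-17.29, 119.83], [-79.2, 71.16], [3.27, 140.29], [-89.18, 269.18], [5.43, 117.66], [-154.24, 154.24]. Speed limits (degrees/s): [147.25, 147.25, 180, 180, 180, 180, 180].

## Interface

Orientations are given as [roll, pitch, yaw] about the fixed x, y, z axes, in that order (R = Rz(yaw) Ry(pitch) Rx(roll)).
In Python, from cell import readout, read_camera, camera_params, sign_off, spot_in, pinpoint, env gives the robot as it stands.
- The arm moves only by the shell command python3 -m pendant 'ROWS' [OPENING] [FORCE]. ROWS is a JSON object of lists of equal length, an entry for each row: "xyz": the shift along the world's x, y, z in m, a list of three; "turn": the turn about the world's z in rad. A call has 1 to 10 rows; each row shifts and turns the pose as measured when the row begins; what a row does not reach is not made up. A row lasts 1/8 s, in which the tool goes at most 62.5 mm and 10.7 degrees, less where a joint would pass 70% of its speed; a pose out of reach is approached as far as the arm can. A call is refused whole if a number of a shift passes 0.0625 or a number of a turn 0.188, either way. A call with a gripper value outside its range is refused whole. OPENING is the opening, from 0 (shut) to 1 (fully open), set as the call begins (- or left out, the last holds). The fingers move at their own pace and stop on an object; FORCE is the grip in N (left out, the last holds). Time passes only in rows, so rows that do not move let the fingers close. It gives the time, the measured TCP pose, the force and the opening at its end, in the units of the state.
- readout.get_obs(): the state, without advancing time (a new reading comes with each control period).
- read_camera(name): name is "side" or "top" or "wrist"; returns the picture (420x560x3 uint8, red, green, blue); there is no depth.
- camera_params(name): a dict with "fx", "fy", "cx", "cy" (pixels), "rvec" (rotation vector, rad) and "tvec" (3), from world to camera coordinates, as OpenCV has them; the wrist camera has in their place "hand_eye" (4x4, takes a point from camera to tool coordinates, whose origin is the TCP and whose axes are the tool frame's). Camera axes: x right, y down, z forward; pixel columns grow to the right and rows downward; lengths in m; the calibration is good to about 2 mm. The wrist camera is an equidistant fisheye: a pixel r from the principal point sees the ray r / f radians off the axis. A picture is of the moment at which its call begins: read the wrist's pose just before it. camera_params takes no time and is no camera call.
- sign_off(): hands the job in, once; it reports no verdict.
Trained networks look in the newest picture that a camera, given by its name, has taken for a name from the list of things; names that differ only in an ending like _2 or _b are one class to them, and where a whole thing is asked for, a point or a joint stands for the part that bears it (a point fixed in the world has none). Each returns a list of dicts, best first, with "score" (0 to 1); they miss things now and then, are a little off and sometimes report something else, mostly with a low value. They report only what shows in the picture. A call takes as long as a camera call. They do not tell look-alikes from the thing itself.
- spot_in(camera, name): "at" ([x, y, z] in m, in the coordinates of the camera as it stood for that picture, good to about 4 mm: the middle of the surface that is visible of it).
- pinpoint(camera, name): "at" ([x, y, z] in m, in the coordinates of the camera as it stood for that picture, good to about 4 mm: a listed point, or the origin of a listed thing).
The state is a dict: "time_s": time; "qpos": joint angles; "joint_velocities": joint speeds; "effort": joint torques, N m; "tool_pos": TCP position; "tool_rot": TCP orientation; "force": force on the tool from outside, world axes, zero at the start; "wrist_torque": the same for the moment, N m; "grip_width": finger opening in m.
Only numpy, scipy, OpenCV 4.12 (cv2) and the standard library are available. Lean on these libraries where they do the work, as an engineer would, in place of code of your own. Each camera call takes 0.05 s, during which the arm holds its last target.

## Working session

There is one attempt and no reset: what is moved stays moved. The work goes in short steps, Python scripts to look and compute and a shell command to move; the robot and the scene stay as the last step left them, time stands still between calls to the robot, and variables do not carry over. Pictures are saved under pics/ and viewed, and the job is handed in when it is done.

```bash
ls; mkdir -p pics; cat > h.py <<'E'
import numpy as np, cv2
from scipy.spatial.transform import Rotation as R
from cell import readout, read_camera, camera_params, sign_off, spot_in, pinpoint, env
def snap(cam,fn,crop=None,scale=1):
    im=read_camera(cam)
    o=im
    if crop: a,b,c,d=crop; o=im[b:d,a:c]
    if scale!=1: o=cv2.resize(o,None,fx=scale,fy=scale,interpolation=cv2.INTER_CUBIC)
    cv2.imwrite('pics/'+fn,o[:,:,::-1]); return im
def toworld(cam,p):
    P=camera_params(cam); p=np.array(p)
    if 'rvec' in P:
        M=cv2.Rodrigues(np.array(P['rvec'],float))[0]; return M.T@(p-np.array(P['tvec']).ravel())
    o=readout.get_obs(); H=np.array(P['hand_eye']); q=H[:3,:3]@p+H[:3,3]
    return R.from_euler('xyz',o['tool_rot'],degrees=True).as_matrix()@q+np.array(o['tool_pos'])
def proj(cam,w):
    P=camera_params(cam); c=cv2.Rodrigues(np.array(P['rvec'],float))[0]@np.array(w)+np.array(P['tvec']).ravel()
    return np.array([P['fx']*c[0]/c[2]+P['cx'],P['fy']*c[1]/c[2]+P['cy']])
E
python3 - <<'E'
from h import *
np.set_printoptions(precision=4,suppress=True)
print(readout.get_obs()); print(env.grip_point_offset)
for c in ['side','top','wrist']:
    snap(c,c+'0.png')
    print(c,camera_params(c))
    if c=='wrist':continue
    for n in ['shaker','ball','bar_hinge','latch_grip','keeper_roll','keeper_hinge','bar_socket','dish_2','bottle_100','label_tape','dropper_bottle']:
        print(n,[(round(d['score'],2),toworld(c,d['at']).round(4)) for d in pinpoint(c,n)][:4])
E
```

```text
pics
{'time_s': 0.0, 'qpos': array([73.001 , 18.4399, -4.0159, 83.1764,  1.295 , 78.5393, -3.2603]), 'joint_velocities': array([-0.0131, -0.0347,  0.0028, -0.054 , -0.0694, -0.0299,  0.0303]), 'effort': array([  0.0013, -49.1286,  -0.403 , -31.2529,  -0.0639,   0.0438,
         0.0002]), 'tool_pos': array([ 0.1985, -0.6183,  0.1909]), 'tool_rot': array([-87.0977,  89.8895, 110.7112]), 'force': array([-0.5411,  0.4908, -0.0284]), 'wrist_torque': array([-0.0359,  0.0242,  0.0043]), 'grip_width': 0.0869495336789556}
0.0187
side {'fx': 437.3164936410909, 'fy': 437.3164936410909, 'cx': 280.05518228658684, 'cy': 207.31148466481145, 'rvec': array([ 0.4293, -2.6508,  1.2918]), 'tvec': array([0.581 , 0.1545, 0.9581])}
shaker [(0.6, array([0.5853, 0.2036, 0.0008])), (0.44, array([0.5088, 0.1965, 0.1535]))]
ball [(0.66, array([0.48  , 0.1917, 0.1262]))]
bar_hinge [(0.86, array([0.7153, 0.2196, 0.138 ])), (0.67, array([0.5854, 0.2054, 0.0025]))]
latch_grip [(0.78, array([0.4783, 0.1861, 0.1798]))]
keeper_roll [(0.75, array([0.4385, 0.1837, 0.1551])), (0.74, array([0.6611, 0.2108, 0.0766]))]
keep
[... 1043 characters left out ...]
_socket [(0.75, array([0.4774, 0.1905, 0.1233]))]
dish_2 [(0.76, array([0.6646, 0.2161, 0.0945])), (0.62, array([ 0.515 ,  0.4217, -0.0032])), (0.39, array([0.5954, 0.2046, 0.0759])), (0.36, array([0.6604, 0.2091, 0.0783]))]
bottle_100 [(0.93, array([ 0.5845, -0.1168,  0.0025]))]
label_tape [(0.67, array([ 0.4818, -0.0873,  0.0041]))]
dropper_bottle [(0.74, array([ 0.4681, -0.1923, -0.004 ]))]
wrist {'fx': 325.19226210127806, 'fy': 325.19226210127806, 'cx': 278.4097874699847, 'cy': 208.57965876135944, 'hand_eye': array([[ 0.0011, -0.2756,  0.9613, -0.1917],
       [ 1.    ,  0.    , -0.0011,  0.0002],
       [ 0.0003,  0.9613,  0.2756, -0.0743],
       [ 0.    ,  0.    ,  0.    ,  1.    ]])}
```

View pics/side0.png

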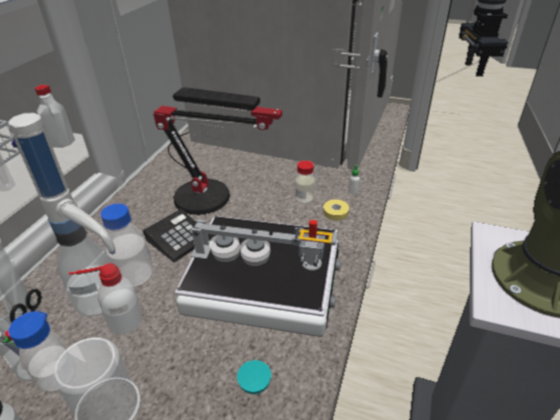

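View pics/top0.png

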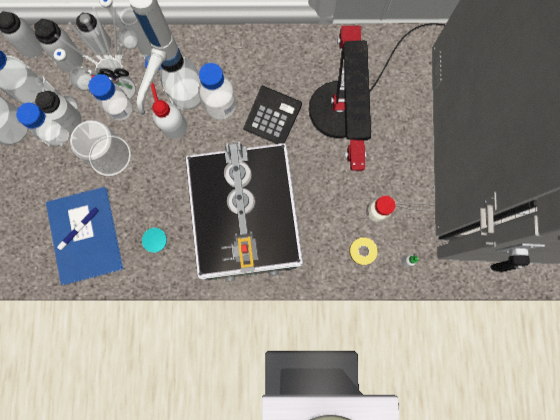

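View pics/wrist0.png

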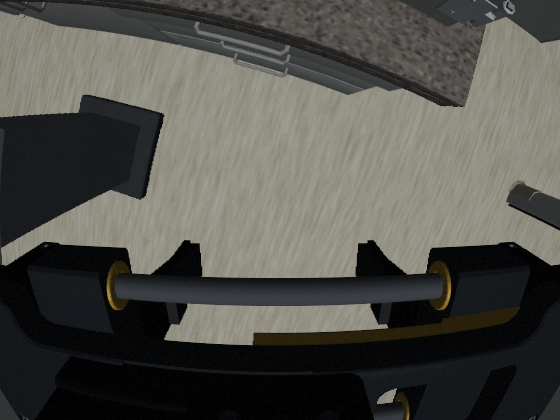

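```bash
python3 - <<'E'
from h import *
# fit shaker frame from consensus of both cameras
S={'ball':(-.105,0,.124),'bar_hinge':(.13,0,.139),'keeper_roll':(-.147,0,.154),'keeper_hinge':(-.075,0,.154),'bar_socket':(-.105,0,.124),'grip':(-.105,0,.177),'shaker':(0,0,0)}
M={'ball':[(.48,.1917,.1262),(.4778,.1916,.1244)],'bar_hinge':[(.7153,.2196,.138),(.712,.222,.1365)],'keeper_roll':[(.4385,.1837,.1551),(.4344,.1826,.1545)],'keeper_hinge':[(.506,.1933,.1542),(.5048,.1912,.1534)],'bar_socket':[(.4783,.1957,.1242),(.4774,.1905,.1233)],'grip':[(.4783,.1861,.1798),(.4737,.1924,.1804)],'shaker':[(.5853,.2036,.0008),(.5831,.2064,.0017)]}
A=[];B=[]
for k in S:
    for m in M[k]: A.append(S[k]);B.append(m)
A=np.array(A);B=np.array(B)
from scipy.optimize import least_squares
f=lambda p:(np.c_[p[0]+np.cos(p[2])*A[:,0]-np.sin(p[2])*A[:,1],p[1]+np.sin(p[2])*A[:,0]+np.cos(p[2])*A[:,1]]-B[:,:2]).ravel()
r=least_squares(f,[.58,.2,.1],loss='soft_l1',f_scale=.003)
print(r.x,np.degrees(r.x[2]));p=r.x
for k,s in S.items(): print(k,p[0]+np.cos(p[2])*s[0],p[1]+np.sin(p[2])*s[0],s[2])
print((f(r.x).reshape(-1,2)*1000).round(1))
o=readout.get_obs();print(R.from_euler('xyz',o['tool_rot'],degrees=True).as_matrix().round(3))
E
```

```text
[0.58232948 0.20399579 0.13088558] 7.499191267837436
ball 0.47822757560732543 0.1902920100971087 0.124
bar_hinge 0.7112175509668002 0.22096237660928658 0.139
keeper_roll 0.43658681405371713 0.18481049778429393 0.154
keeper_hinge 0.5079709767170456 0.19420737603483354 0.154
bar_socket 0.47822757560732543 0.1902920100971087 0.124
grip 0.47822757560732543 0.1902920100971087 0.177
shaker 0.5823294794913461 0.20399579087914563 0
[[-1.8 -1.4]
 [ 0.4 -1.3]
 [-4.1  1.4]
 [-0.8 -1. ]
 [-1.9  1.1]
 [ 2.2  2.2]
 [ 2.   0.9]
 [ 3.2  3. ]
 [-0.1 -5.4]
 [ 0.8 -0.2]
 [-0.1  4.2]
 [ 4.5 -2.1]
 [-3.   0.4]
 [-0.8 -2.4]]
[[-0.     0.306 -0.952]
 [-0.    -0.952 -0.306]
 [-1.     0.     0.   ]]
```

The views agree: the shaker is yawed about 7.5°, with the roll near (0.437, 0.185, 0.154). The keeper is the orange-yellow leaf at side px (316,236) and top px (245,253). The red grip shows at side (313,228). The turquoise disc at top (153,240) is the look-alike dish, and I'll leave it alone. I start with the swing in.

```bash
python3 -m pendant '{"xyz":[[0.003,0.045,0.008],[0.003,0.045,0.008],[0.003,0.045,0.008],[0.003,0.045,0.008],[0.03,0.042,0],[0.03,0.042,0],[0.03,0.042,0]],"turn":[-0.045,-0.045,-0.045,-0.045,0,0,0]}' 1
```

```text
time_s: 2.12
tool_pos: [0.2999, -0.3068, 0.2243]
tool_rot: [108.8, 89.8, -64.6]
force: [0.6, -0.2, 0.1]
grip_width: 0.0871
```

```bash
python3 -m pendant '{"xyz":[[0.032,0.045,0],[0.032,0.045,0],[0.032,0.045,0],[0.01,0.055,0],[0.01,0.055,0],[0.006,0.055,0],[0.006,0.055,0],[0.005,0.055,0],[0.002,0.055,0],[0.002,0.03,0]],"turn":[0,0,0,0,0,0,0,0,0,0]}'
python3 - <<'E'
from h import *
o=readout.get_obs();m=R.from_euler('xyz',o['tool_rot'],degrees=True).as_matrix();print(o['tool_pos'],m.round(3),np.degrees(np.arctan2(m[1,1],m[0,1])))
snap('wrist','w1.png')
for n in ['keeper_roll','latch_grip','keeper_hinge','bar_socket']:
    print(n,[(round(d['score'],2),toworld('wrist',d['at']).round(4)) for d in pinpoint('wrist',n)][:3])
E
```

```text
time_s: 3.38
tool_pos: [0.4411, 0.2071, 0.2279]
tool_rot: [137.8, 89.1, -35.4]
force: [0.3, -0.3, 0.5]
grip_width: 0.0872
[0.4411338  0.20708551 0.22785334] [[ 0.013  0.118 -0.993]
 [-0.009 -0.993 -0.118]
 [-1.     0.011 -0.012]] -83.20364120207331
keeper_roll [(0.63, array([0.4358, 0.1836, 0.1539]))]
latch_grip [(0.72, array([0.4728, 0.1878, 0.1192])), (0.67, array([0.4776, 0.19  , 0.1751]))]
keeper_hinge [(0.71, array([0.5049, 0.19  , 0.1471]))]
bar_socket [(0.87, array([0.4778, 0.1829, 0.1235])), (0.6, array([ 4.845e-01, -8.920e-02, -4.000e-04]))]
```

View pics/w1.png

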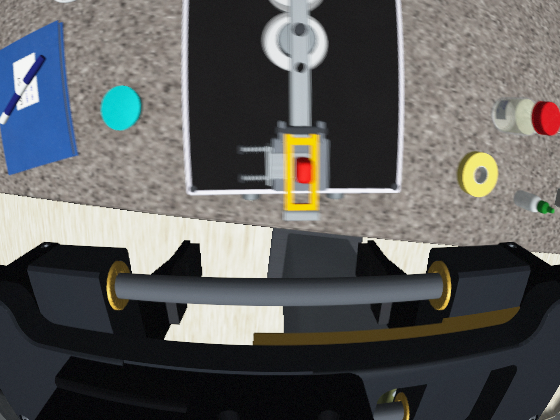

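The wrist view shows the roll at (302,216), the red grip at (304,170), and the turquoise decoy at (120,107). I centre over the roll, descend and look again.

```bash
python3 -m pendant '{"xyz":[[-0.005,-0.0225,0],[0,0,-0.03],[0,0,-0.03],[0,0,-0.02],[0,0,-0.01],[0,0,0]],"turn":[0.012,0,0,0,0,0]}'
python3 - <<'E'
from h import *
o=readout.get_obs();m=R.from_euler('xyz',o['tool_rot'],degrees=True).as_matrix();print(o['tool_pos'],o['force'],np.degrees(np.arctan2(m[1,1],m[0,1])))
snap('wrist','w2.png');snap('side','s2.png',(250,160,390,300),4)
for n in ['keeper_roll']:
    print(n,[(round(d['score'],2),toworld('wrist',d['at']).round(4)) for d in pinpoint('wrist',n)][:3])
E
```

```text
time_s: 4.38
tool_pos: [0.4392, 0.1679, 0.1349]
tool_rot: [123.1, 88.7, -50.7]
force: [0.4, -0.1, -0.5]
grip_width: 0.0867
[0.43915162 0.16788342 0.13492501] [ 0.39620976 -0.05534149 -0.52341946] -83.81613283710439
keeper_roll [(0.8, array([0.4377, 0.1847, 0.1553])), (0.51, array([0.4822, 0.1892, 0.1239]))]
```

View pics/w2.png

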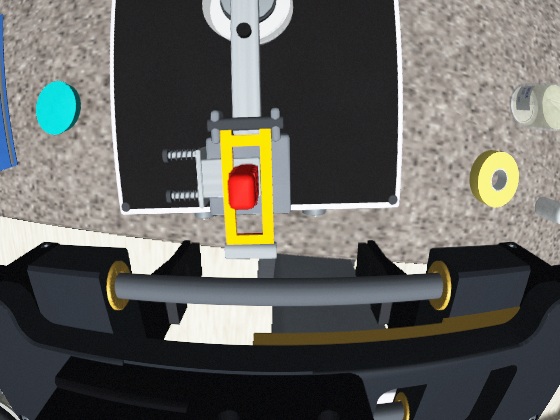

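View pics/s2.png

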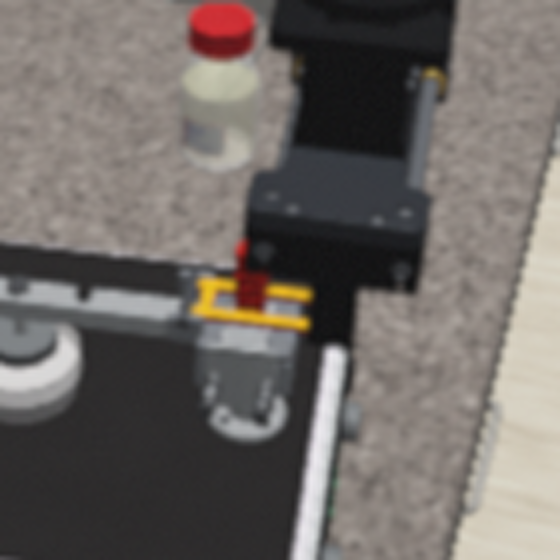

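The descent drifted about 17 mm sideways, and the roll at (250,251) is left of the jaw centre. I correct that before closing.

```bash
python3 -m pendant '{"xyz":[[-0.001,0.010,0],[0,0.007,0],[0,0,0]],"turn":[0.011,0.011,0]}'
python3 - <<'E'
from h import *
o=readout.get_obs();m=R.from_euler('xyz',o['tool_rot'],degrees=True).as_matrix();print(o['tool_pos'],o['force'],np.degrees(np.arctan2(m[1,1],m[0,1])));print(m.round(3))
snap('wrist','w3.png')
for n in ['keeper_roll']:
    print(n,[(round(d['score'],2),toworld('wrist',d['at']).round(4)) for d in pinpoint('wrist',n)][:3])
E
```

```text
time_s: 4.9
tool_pos: [0.44, 0.1881, 0.1376]
tool_rot: [133.9, 88.6, -38.5]
force: [0.9, 0.1, 0.0]
grip_width: 0.0871
[0.43996794 0.18811957 0.13763088] [0.88345202 0.07759204 0.01112236] -82.36899893850614
[[ 0.02   0.133 -0.991]
 [-0.016 -0.991 -0.133]
 [-1.     0.018 -0.018]]
keeper_roll [(0.88, array([0.4341, 0.1825, 0.1522])), (0.58, array([5.816e-01, 2.040e-01, 4.000e-04]))]
```

View pics/w3.png

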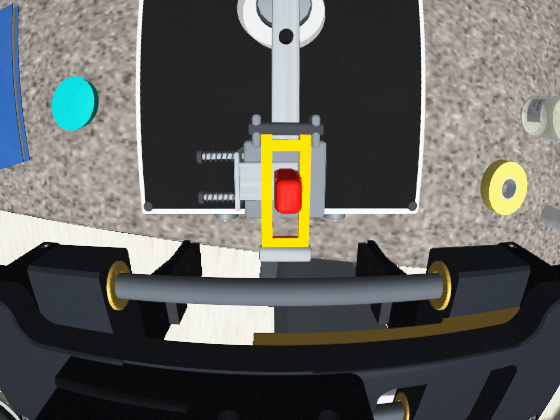

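```bash
python3 -m pendant '{"xyz":[[-0.003,-0.0035,-0.003],[0,0,0]],"turn":[0,0]}'
python3 -m pendant '{"xyz":[[0,0,0],[0,0,0],[0,0,0],[0,0,0],[0,0,0]],"turn":[0,0,0,0,0]}' 0 12
python3 - <<'E'
from h import *
snap('wrist','w4.png');snap('side','s4.png',(250,160,390,300),4)
E
```

```text
time_s: 5.25
tool_pos: [0.4366, 0.1832, 0.134]
tool_rot: [131.1, 88.6, -41.3]
force: [0.1, -0.3, 0.5]
grip_width: 0.0869
time_s: 5.88
tool_pos: [0.4368, 0.1827, 0.1341]
tool_rot: [131.4, 88.5, -41.1]
force: [0.0, 0.0, 0.4]
grip_width: 0.0449
```

View pics/w4.png

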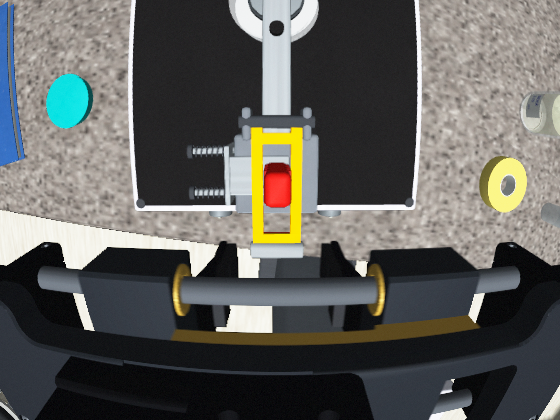

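View pics/s4.png

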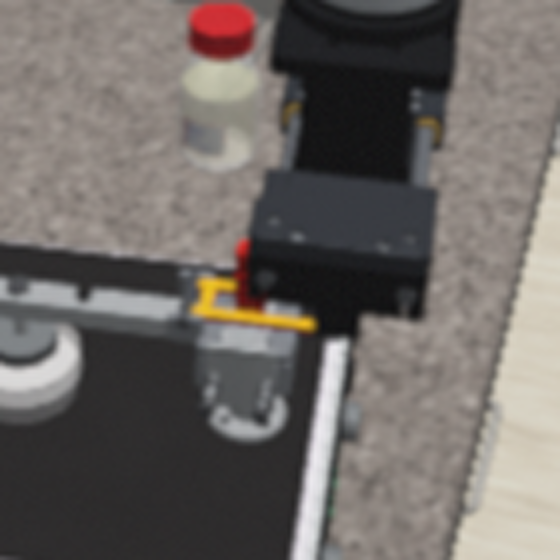

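The roll at (277,250) is now centred between the closing fingers, so I keep closing.

```bash
python3 -m pendant '{"xyz":[[0,0,0],[0,0,0],[0,0,0],[0,0,0]],"turn":[0,0,0,0]}'
python3 - <<'E'
from h import *
print(readout.get_obs()['force'])
snap('wrist','w5.png',(130,150,430,350),2.5)
E
```

```text
time_s: 6.48
tool_pos: [0.4367, 0.1828, 0.1341]
tool_rot: [131.3, 88.5, -41.2]
force: [0.3, 0.2, 0.1]
grip_width: 0.002
[0.32996343 0.19375442 0.09009278]
```

View pics/w5.png

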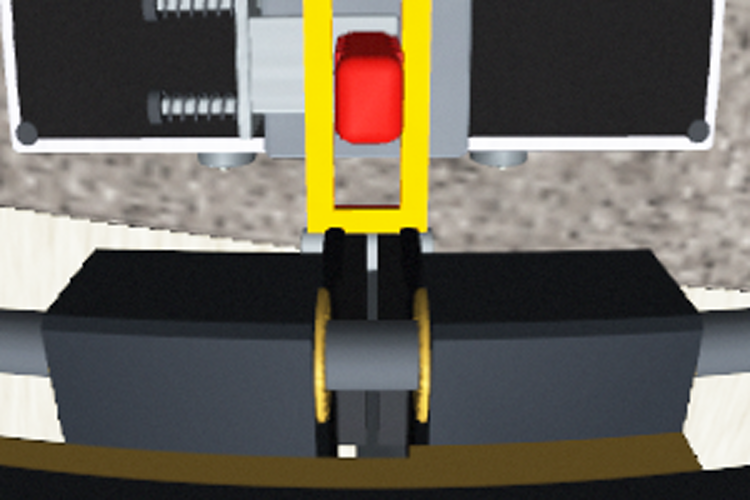

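The fingers shut to 2 mm without taking the roll, so they are short of it. I work out from the pixels by how much.

```bash
cat >> h.py <<'E'
def wproj(w,o=None):
    P=camera_params('wrist'); o=o or readout.get_obs(); H=np.array(P['hand_eye'])
    q=R.from_euler('xyz',o['tool_rot'],degrees=True).as_matrix().T@(np.array(w)-np.array(o['tool_pos']))
    c=H[:3,:3].T@(q-H[:3,3]); th=np.arctan2(np.hypot(c[0],c[1]),c[2]); ph=np.arctan2(c[1],c[0])
    return np.array([P['cx']+P['fx']*th*np.cos(ph),P['cy']+P['fx']*th*np.sin(ph)])
E
python3 - <<'E'
from h import *
o=readout.get_obs()
m=R.from_euler('xyz',o['tool_rot'],degrees=True).as_matrix()
print('tcp px',wproj(o['tool_pos']),'gp',wproj(o['tool_pos']-0.0187*m[:,0]))
for x in (.43,.437,.444,.45,.456): print(x,[wproj((x,.184,z)).round(1) for z in (.149,.154,.159)])
print('grip top',wproj((.4782,.1903,.191)),'hinge',wproj((.508,.194,.154)))
E
python3 - <<'E'
import cv2
im=cv2.imread('pics/s4.png')
E
echo
```

```text
tcp px [278.18447534 238.08327707] gp [278.12963364 249.77042477]
0.43 [array([275.1, 257. ]), array([275.2, 260.5]), array([275.3, 264.1])]
0.437 [array([276.6, 246.2]), array([276.7, 249.4]), array([276.8, 252.8])]
0.444 [array([278.2, 235.1]), array([278.3, 238.1]), array([278.5, 241.2])]
0.45 [array([279.5, 225.4]), array([279.7, 228.1]), array([279.9, 231. ])]
0.456 [array([280.9, 215.4]), array([281.1, 218. ]), array([281.4, 220.6])]
grip top [275.62842675 191.69010387] hinge [275.26809152 121.37482669]
```

```bash
python3 - <<'E'
from h import *
im=snap('side','s6.png',(280,200,360,260),8)
snap('top','t6.png',(200,210,290,280),8)
for c in('side','top'):
  for n in ['keeper_roll','latch_grip','keeper_hinge']:
    print(c,n,[(round(d['score'],2),toworld(c,d['at']).round(4)) for d in pinpoint(c,n)][:2])
E
```

```text
side keeper_roll [(0.74, array([0.6645, 0.2139, 0.0917])), (0.48, array([0.4373, 0.1822, 0.1558]))]
side latch_grip [(0.89, array([0.4777, 0.1873, 0.1784]))]
side keeper_hinge [(0.76, array([0.5079, 0.1966, 0.1528]))]
top keeper_roll []
top latch_grip [(0.65, array([0.6567, 0.214 , 0.0794]))]
top keeper_hinge [(0.85, array([0.5058, 0.1889, 0.156 ]))]
```

View pics/s6.png

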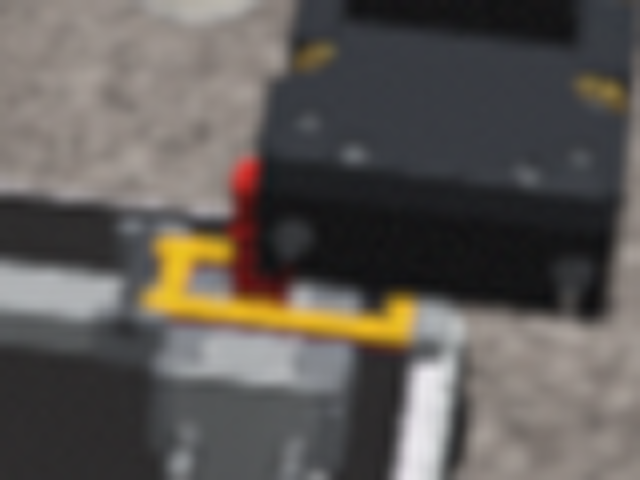

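View pics/t6.png

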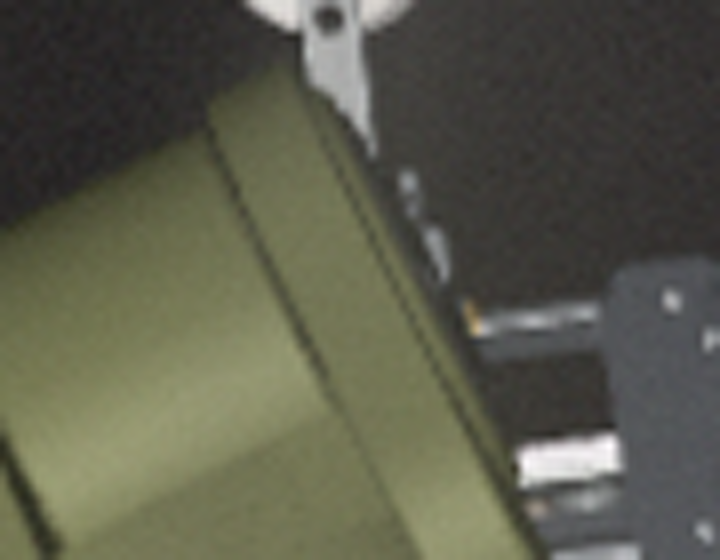

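```bash
python3 - <<'E'
from h import *
o=readout.get_obs();m=R.from_euler('xyz',o['tool_rot'],degrees=True).as_matrix()
f=lambda w:((proj('side',w)-np.array([280,200]))*8).round(0)
t=np.array(o['tool_pos'])
print('tcp',f(t),'gp',f(t-.0187*m[:,0]),'body',f(t-.07*m[:,0]))
c,s=np.cos(.1309),np.sin(.1309)
S=lambda x,y,z:(0.58233+c*x-s*y,0.204+s*x+c*y,z)
for n,p in dict(roll=(-.147,0,.154),rollL=(-.147,.015,.154),griptop=(-.105,0,.191),hinge=(-.075,0,.154),coupL=(-.128,.024,.146),shakerFL=(-.15,.125,.078)).items(): print(n,f(S(*p)))
E
```

```text
tcp [434. 364.] gp [439. 309.] body [455. 147.]
roll [437. 309.]
rollL [431. 351.]
griptop [268. 171.]
hinge [142. 274.]
coupL [345. 391.]
shakerFL [375. 925.]
```

```bash
python3 - <<'E'
from h import *
t=np.array([0.1985,-0.6183,0.1909]);y=np.array([.306,-.952,0])
for w in (t,t+.0435*y,t-.0435*y,t+[0,0,.025]+.0435*y): print(proj('side',w))
im=cv2.imread('pics/side0.png')[0:110,440:540];cv2.imwrite('pics/s7.png',cv2.resize(im,None,fx=6,fy=6,interpolation=cv2.INTER_CUBIC)[:600])
im=cv2.imread('pics/wrist0.png')[220:360,100:460];cv2.imwrite('pics/w7.png',cv2.convertScaleAbs(cv2.resize(im,None,fx=2.2,fy=2.2,interpolation=cv2.INTER_CUBIC),alpha=2,beta=20))
o={'tool_pos':t,'tool_rot':[-87.0977,89.8895,110.7112]}
zt=np.array([-.952,-.306,0])
for sy in(1,-1):
  for a in (-.0095,0,.0095):print(sy,a,[wproj(t+sy*.0435*y+a*zt+[0,0,h],o).round() for h in (0,.0187,.04)])
E
```

```text
[470.75970158  79.74014454]
[466.30898323  74.48148841]
[475.44207343  85.27250618]
[468.23858032  66.70823371]
1 -0.0095 [array([347., 224.]), array([353., 234.]), array([362., 248.])]
1 0 [array([346., 238.]), array([352., 249.]), array([360., 265.])]
1 0.0095 [array([345., 251.]), array([351., 264.]), array([359., 281.])]
-1 -0.0095 [array([209., 224.]), array([203., 234.]), array([194., 248.])]
-1 0 [array([210., 238.]), array([204., 249.]), array([196., 265.])]
-1 0.0095 [array([211., 251.]), array([205., 264.]), array([197., 280.])]
```

View pics/s7.png

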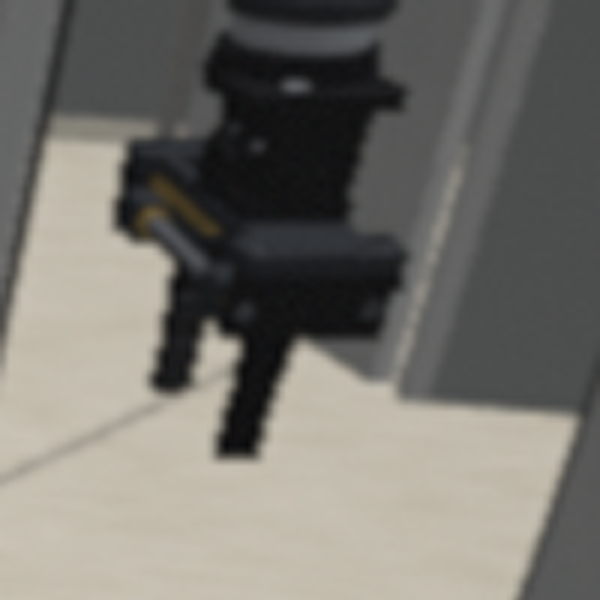

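View pics/w7.png

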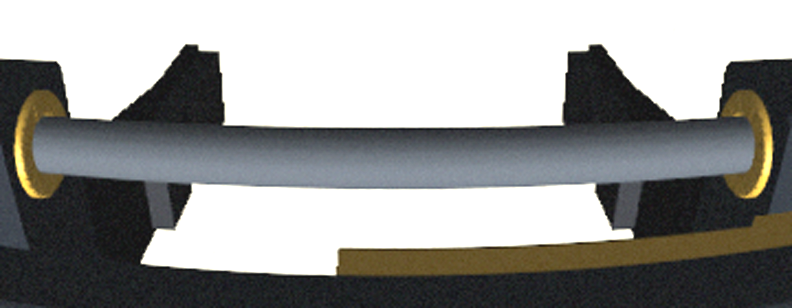

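Both cameras, in the start pictures too, put the real fingertips about 29 mm behind the reported TCP along the tool axis. So the fingers closed above the roll. I take the real grasp point as about 48 mm behind the TCP, reopen, lower and regrip.

```bash
python3 -m pendant '{"xyz":[[0,0,0],[0,0,0],[0,0,0],[0,0,0],[0,0,0]],"turn":[0,0,0,0,0]}' 0.7
python3 -m pendant '{"xyz":[[0,0.0005,-0.014],[0,0.0005,-0.013],[0,0,0]],"turn":[0,0,0]}'
python3 - <<'E'
from h import *
o=readout.get_obs();print(o['tool_pos'],o['force'])
snap('wrist','w8.png',(130,150,430,350),2.5)
snap('side','s8.png',(280,200,360,260),8)
E
```

```text
time_s: 7.55
tool_pos: [0.4367, 0.1828, 0.1341]
tool_rot: [131.3, 88.5, -41.2]
force: [-0.9, -0.2, 0.6]
grip_width: 0.0427
time_s: 7.92
tool_pos: [0.4362, 0.1835, 0.1045]
tool_rot: [129.1, 88.6, -43.4]
force: [0.2, -0.5, -0.9]
grip_width: 0.0601
[0.43617295 0.18349118 0.10451865] [ 0.21898898 -0.45396779 -0.89959611]
```

View pics/w8.png

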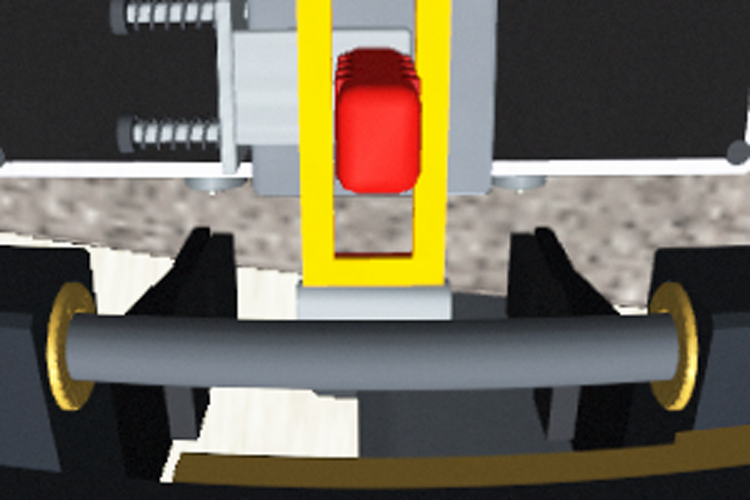

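View pics/s8.png

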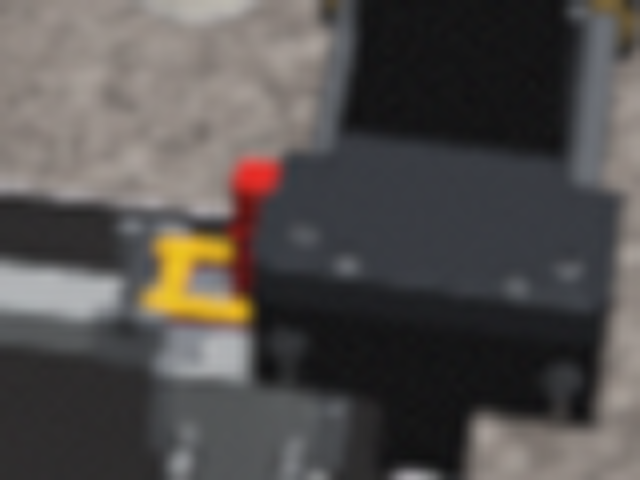

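The roll at crop (373,302) sits between the fingers at the right depth. Closing.

```bash
python3 -m pendant '{"xyz":[[0,0,0],[0,0,0],[0,0,0],[0,0,0],[0,0,0]],"turn":[0,0,0,0,0]}' 0 12
python3 - <<'E'
from h import *
o=readout.get_obs();print(o['tool_pos'],o['force'],o['grip_width'])
snap('wrist','w9.png',(130,150,430,350),2.5)
E
```

```text
time_s: 8.65
tool_pos: [0.4378, 0.1836, 0.1065]
tool_rot: [133.5, 88.4, -39.0]
force: [-0.4, -0.4, -0.4]
grip_width: 0.0293
[0.43783986 0.18356624 0.10653951] [-0.35417852 -0.36673385 -0.37407093] 0.029292252530205398
```

View pics/w9.png

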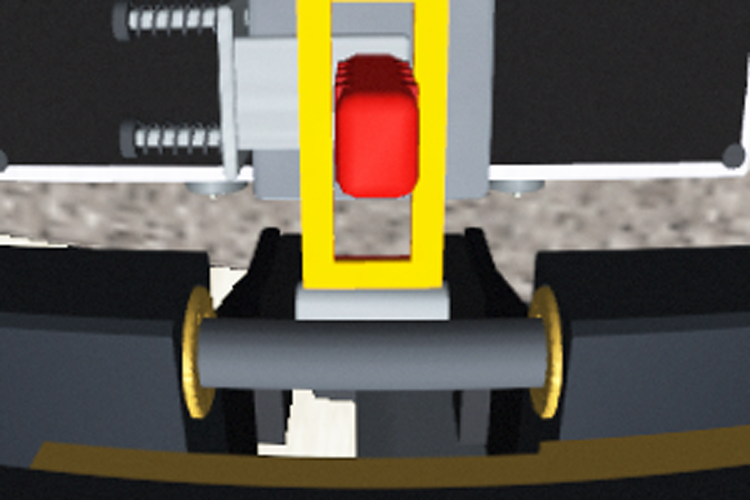

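Gripped, with the width at 29.3 mm against the 30 mm roll. I swing it on its arc in chunks.

```bash
python3 -m pendant '{"xyz":[[0.0016,0.0002,0.015],[0.0046,0.0006,0.0143],[0.0075,0.001,0.013],[0.010,0.0013,0.0112],[0,0,0]],"turn":[0,0,0,0,0]}'
python3 - <<'E'
from h import *
o=readout.get_obs();d=o['tool_pos']-np.array([.4378,.1836,.1065]);print('ds',d[:2]@[.9914,.1305],'dn',d[:2]@[-.1305,.9914],'dz',d[2],o['grip_width'])
snap('wrist','w10.png',(130,150,430,350),2.5)
E
```

```text
time_s: 9.32
tool_pos: [0.465, 0.1871, 0.1649]
tool_rot: [140.9, 88.2, -31.6]
force: [2.4, 1.2, -4.0]
grip_width: 0.0298
ds 0.027431541668881315 dn -4.1167666793972516e-05 dz 0.058411774311627265 0.029783748607317303
```

View pics/w10.png

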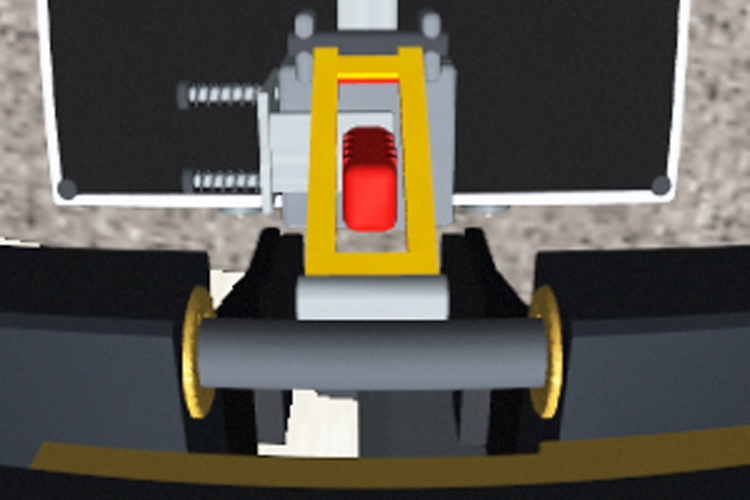

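The keeper is rising, its roll still held at crop (373,298). θ is about 53°.

```bash
python3 -m pendant '{"xyz":[[0.0119,0.0016,0.0045],[0.014,0.0018,0.005],[0.0148,0.0019,0.002],[0.0149,0.0019,-0.001],[0.0144,0.0019,-0.004],[0,0,0]],"turn":[0,0,0,0,0,0]}'
python3 - <<'E'
from h import *
o=readout.get_obs();d=o['tool_pos']-np.array([.4378,.1836,.1065]);s=d[:2]@[.9914,.1305];print('ds',s,'dn',d[:2]@[-.1305,.9914],'dz',d[2],o['grip_width'],o['force'],'r',np.hypot(.072-s,d[2]),np.degrees(np.arctan2(d[2],.072-s)))
snap('wrist','w11.png',(130,150,430,350),2.5)
E
```

```text
time_s: 10.12
tool_pos: [0.5309, 0.1954, 0.1739]
tool_rot: [115.7, 88.4, -56.8]
force: [-0.0, -0.3, -0.0]
grip_width: 0.0298
ds 0.09379966361269021 dn -0.0004311909447743316 dz 0.06740764712252438 0.02982082528990265 [-0.03030295 -0.28843339 -0.01756955] r 0.07084501552135633 107.92123082733386
```

View pics/w11.png

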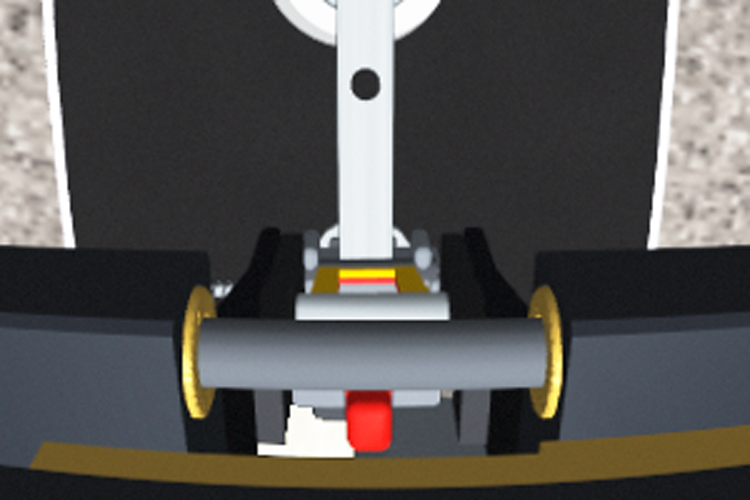

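```bash
python3 -m pendant '{"xyz":[[0.0155,0.002,-0.0055],[0.0135,0.0018,-0.0105],[0.0105,0.0014,-0.0135],[0.0061,0.0008,-0.0135],[0,0,0]],"turn":[0,0,0,0,0]}'
python3 - <<'E'
from h import *
o=readout.get_obs();d=o['tool_pos']-np.array([.4378,.1836,.1065]);s=d[:2]@[.9914,.1305];print('ds',s,'dn',d[:2]@[-.1305,.9914],'dz',d[2],o['grip_width'],o['force'],'r',np.hypot(.072-s,d[2]),np.degrees(np.arctan2(d[2],.072-s)))
snap('wrist','w12.png',(130,150,430,350),2.5)
E
```

```text
time_s: 10.8
tool_pos: [0.5761, 0.2011, 0.1306]
tool_rot: [117.2, 88.2, -55.3]
force: [3.1, 1.1, 1.6]
grip_width: 0.0296
ds 0.13939629801713327 dn -0.0007307705857845711 dz 0.02406102592352584 0.029568364899727476 [3.12515004 1.13314018 1.55737991] r 0.07156251780720704 160.3530226091238
```

View pics/w12.png

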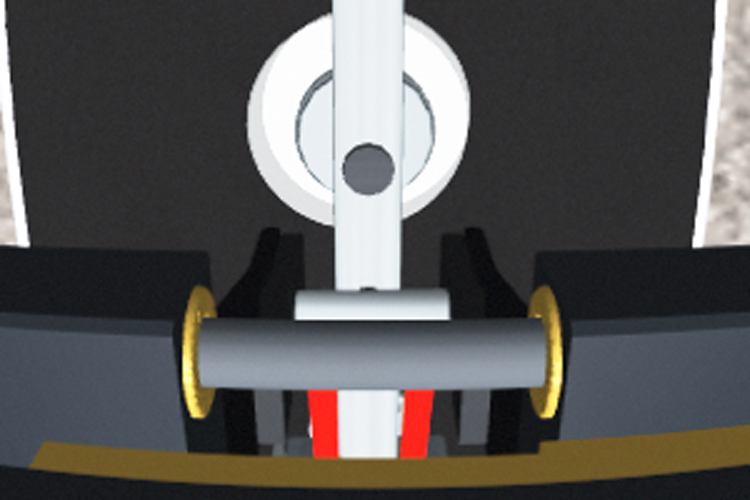

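The red face is up at about 160°. I lower it the rest of the way, then release and rise.

```bash
python3 -m pendant '{"xyz":[[0.003,0.0004,-0.012],[0.0008,0.0001,-0.009],[0,0,0]],"turn":[0,0,0]}'
python3 -m pendant '{"xyz":[[0,0,0],[0,0,0],[0,0,0],[0,0,0],[0,0,0.03],[0,0,0.045],[0,0,0.045],[0,0,0]],"turn":[0,0,0,0,0,0,0,0]}' 0.75
python3 - <<'E'
from h import *
o=readout.get_obs();print(o['tool_pos'],o['grip_width'])
snap('wrist','w13.png');snap('side','s13.png',(200,190,360,310),5)
for n in ['latch_grip','keeper_roll','keeper_hinge']:
    print(n,[(round(d['score'],2),toworld('wrist',d['at']).round(4)) for d in pinpoint('wrist',n)][:3])
E
```

```text
time_s: 11.22
tool_pos: [0.5802, 0.2016, 0.1081]
tool_rot: [118.9, 88.1, -53.6]
force: [3.1, 0.4, 0.5]
grip_width: 0.0295
time_s: 12.22
tool_pos: [0.5744, 0.2006, 0.229]
tool_rot: [99.4, 88.2, -72.9]
force: [-0.8, -0.1, -0.2]
grip_width: 0.0654
[0.5744087  0.20055711 0.22901979] 0.06538250768028288
latch_grip [(0.67, array([0.4748, 0.1896, 0.1718]))]
keeper_roll [(0.71, array([0.5746, 0.2017, 0.147 ]))]
keeper_hinge [(0.61, array([0.5014, 0.1922, 0.1444]))]
```

View pics/w13.png

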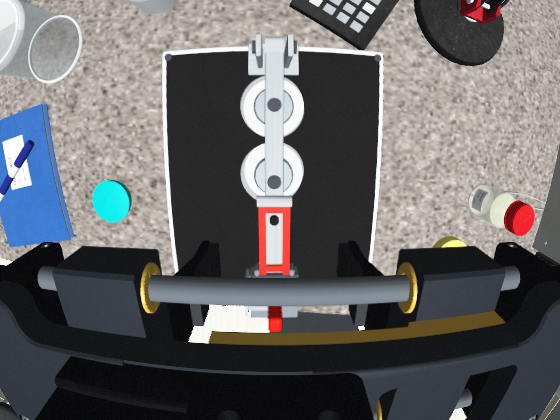

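View pics/s13.png

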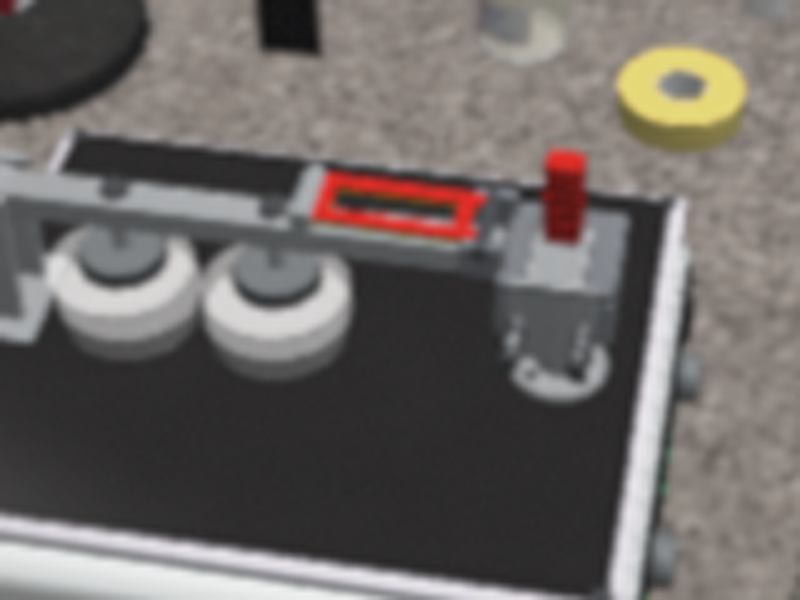

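The keeper lies flat on the bar with its red face up (wrist (275,240), side crop (395,205)). The dishes are undisturbed. Next I move over the red grip.

```bash
python3 -m pendant '{"xyz":[[-0.035,-0.004,0],[-0.035,-0.004,0],[-0.022,-0.003,0],[0,0,0],[0,0,0]],"turn":[0,0,0,0,0]}'
python3 - <<'E'
from h import *
o=readout.get_obs();m=R.from_euler('xyz',o['tool_rot'],degrees=True).as_matrix();print(o['tool_pos'],np.degrees(np.arctan2(m[1,1],m[0,1])),m[:,0])
snap('wrist','w14.png')
for n in ['latch_grip','keeper_roll','keeper_hinge']:
    print(n,[(round(d['score'],2),toworld('wrist',d['at']).round(4)) for d in pinpoint('wrist',n)][:3])
print(wproj((.4785,.1895,.191)))
E
```

```text
time_s: 13.1
tool_pos: [0.4763, 0.1851, 0.2176]
tool_rot: [68.5, 88.0, -104.0]
force: [-0.2, 1.0, -0.1]
grip_width: 0.0654
[0.47626785 0.18509333 0.21763994] -82.47140513657604 [-0.00840736 -0.03377681 -0.99939404]
latch_grip [(0.75, array([0.4776, 0.194 , 0.1772]))]
keeper_roll [(0.74, array([0.5759, 0.2041, 0.1551]))]
keeper_hinge [(0.73, array([ 0.5882, -0.1261,  0.    ])), (0.69, array([0.5047, 0.1959, 0.1498]))]
[272.5201958  220.33363302]
```

View pics/w14.png

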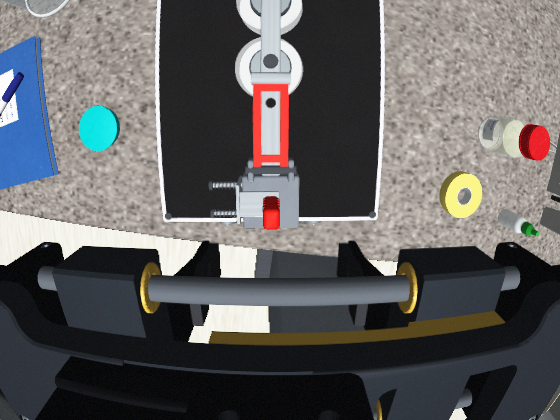

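Red grip top at (271,219), against a prediction of (272,220) — good agreement. Descending.

```bash
python3 -m pendant '{"xyz":[[0.002,0.003,-0.02],[0,0,-0.025],[0,0,-0.02],[0,0,-0.015],[0,0,0],[0,0,0]],"turn":[0,0,0,0,0,0]}'
python3 - <<'E'
from h import *
o=readout.get_obs();m=R.from_euler('xyz',o['tool_rot'],degrees=True).as_matrix();print(o['tool_pos'],'gp',o['tool_pos']-.048*m[:,0],o['force'])
snap('wrist','w15.png',(130,150,430,350),2.5)
for n in ['latch_grip']:
    print(n,[(round(d['score'],2),toworld('wrist',d['at']).round(4)) for d in pinpoint('wrist',n)][:3])
print((wproj((.4785,.1895,.191))-[130,150])*2.5)
E
```

```text
time_s: 14.05
tool_pos: [0.478, 0.1905, 0.1306]
tool_rot: [58.3, 88.2, -114.0]
force: [-1.1, 1.2, 1.0]
grip_width: 0.0653
[0.47804624 0.19046015 0.1305658 ] gp [0.47866626 0.19185114 0.17854163] [-1.14987214  1.24725722  1.00593068]
latch_grip [(0.81, array([0.4812, 0.1907, 0.1762]))]
[383.64024085 341.33640928]
```

View pics/w15.png

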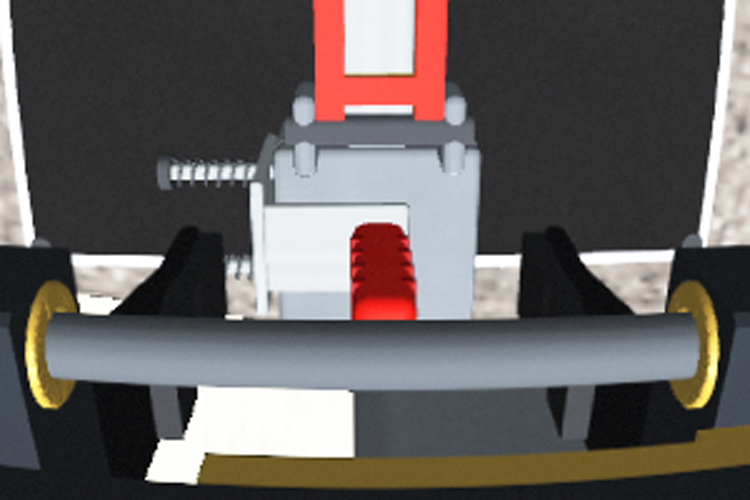

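```bash
python3 -m pendant '{"xyz":[[0,-0.002,-0.002],[0,0,0],[0,0,0],[0,0,0],[0,0,0],[0,0,0],[0,0,0]],"turn":[0,0,0,0,0,0,0]}' 0 45
python3 - <<'E'
from h import *
o=readout.get_obs();print(o['tool_pos'],o['force'],o['grip_width'])
snap('wrist','w16.png',(130,150,430,350),2.5)
E
```

```text
time_s: 15.02
tool_pos: [0.4792, 0.1889, 0.1302]
tool_rot: [64.0, 88.3, -108.4]
force: [0.3, 0.6, 0.1]
grip_width: 0.0118
[0.4792394  0.18891508 0.13022662] [0.28363049 0.62078162 0.09024526] 0.01184181129568957
```

View pics/w16.png

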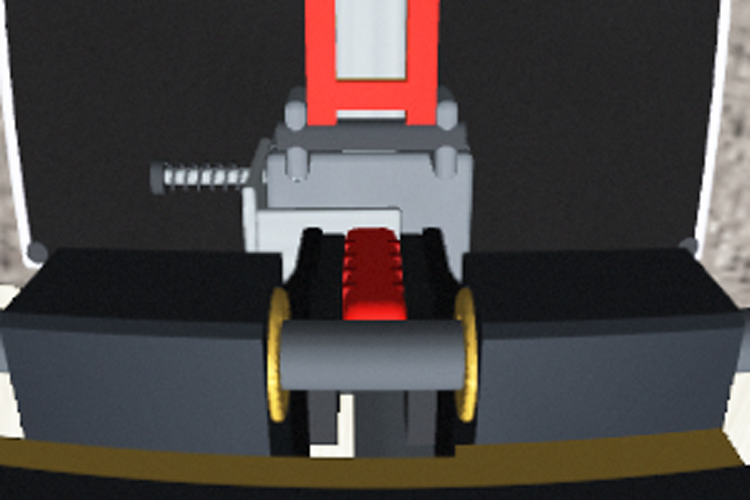

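The grip is held at 11.8 mm wide. I pull the latch to the shaker's left.

```bash
python3 -m pendant '{"xyz":[[-0.0007,0.005,0],[-0.0007,0.005,0],[-0.0007,0.005,0],[0,0,0]],"turn":[0,0,0,0]}'
python3 - <<'E'
from h import *
o=readout.get_obs();d=o['tool_pos']-np.array([.4792,.1889,.1302]);print('ds',d[:2]@[.9914,.1305],'dn',d[:2]@[-.1305,.9914],'dz',d[2],o['force'],o['grip_width'])
E
```

```text
time_s: 15.58
tool_pos: [0.478, 0.1977, 0.1302]
tool_rot: [67.4, 87.7, -105.3]
force: [-0.8, -5.5, 2.0]
grip_width: 0.0115
ds -3.6510115084094685e-06 dn 0.008908151653762441 dz 2.703841685963715e-06 [-0.84080017 -5.50721218  1.99670662] 0.011477139571025545
```

The force of 5.5 N at 8.9 mm matches the spring. I continue to the stop.

```bash
python3 -m pendant '{"xyz":[[-0.0007,0.0055,0],[-0.0007,0.0055,0],[-0.0004,0.003,0],[-0.0003,0.002,0],[0,0,0]],"turn":[0,0,0,0,0]}'
python3 - <<'E'
from h import *
o=readout.get_obs();d=o['tool_pos']-np.array([.4792,.1889,.1302]);print('ds',d[:2]@[.9914,.1305],'dn',d[:2]@[-.1305,.9914],'dz',d[2],o['force'],o['grip_width'],o['tool_rot'])
E
```

```text
time_s: 16.2
tool_pos: [0.4772, 0.2024, 0.1302]
tool_rot: [69.6, 86.6, -103.6]
force: [-1.2, -6.7, 3.6]
grip_width: 0.0121
ds -0.00018931304631545864 dn 0.01365261803972167 dz 3.3259571029925494e-05 [-1.20695109 -6.71618723  3.55139643] 0.012114332054203753 [  69.56496955   86.55485646 -103.56505102]
```

```bash
python3 -m pendant '{"xyz":[[-0.0009,0.007,0],[-0.0009,0.007,0],[-0.0007,0.005,0]],"turn":[0,0,0]}'
python3 - <<'E'
from h import *
o=readout.get_obs()
g=lambda p,r:np.array(p)-.048*R.from_euler('xyz',r,degrees=True).as_matrix()[:,0]
d=g(o['tool_pos'],o['tool_rot'])-g([.4792,.1889,.1302],[64.0,88.3,-108.4]);print('gp ds',d[:2]@[.9914,.1305],'dn',d[:2]@[-.1305,.9914],'dz',d[2],o['force'],o['grip_width'],R.from_euler('xyz',o['tool_rot'],degrees=True).as_matrix()[:,0])
snap('wrist','w17.png',(130,150,430,350),2.5);snap('side','s17.png',(200,190,360,310),5)
E
```

```text
time_s: 16.58
tool_pos: [0.4766, 0.2051, 0.1303]
tool_rot: [71.6, 85.0, -102.2]
force: [-1.6, -12.1, 6.1]
grip_width: 0.0122
gp ds 0.0003231814114891661 dn 0.019048069172007482 dz -0.00010260721276167395 [ -1.60967258 -12.14740779   6.05111219] 0.012249961826585233 [-0.01837552 -0.08502356 -0.99620948]
```

View pics/w17.png

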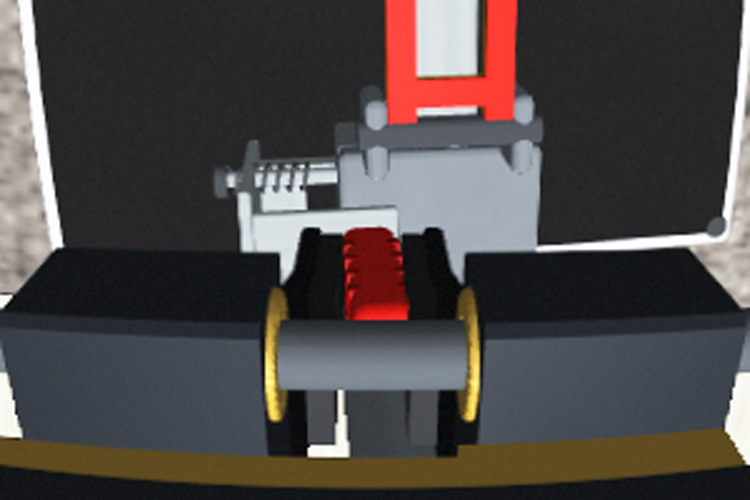

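View pics/s17.png

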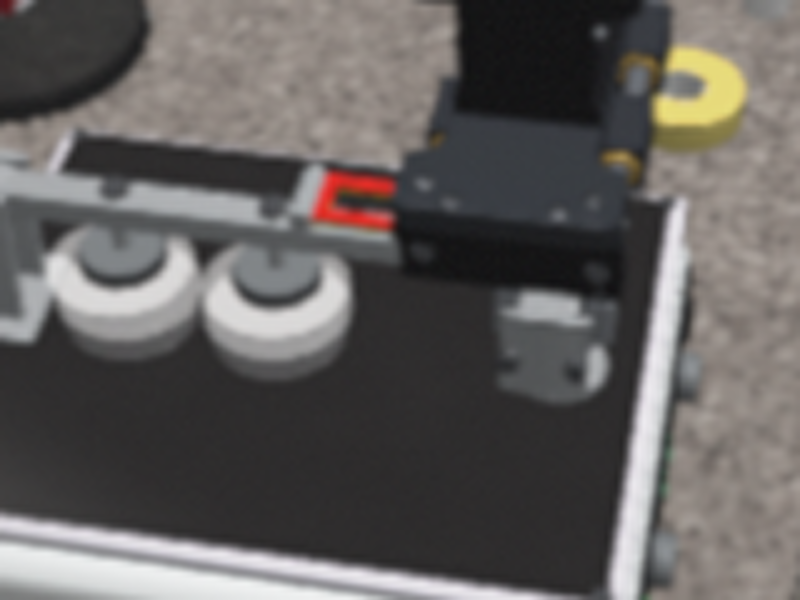

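The grasp point has moved 19 mm and the force has jumped to 12 N, above the spring's 8 N, and the springs at crop (270,178) are compressed. The latch is at its stop. I lift along the arc, keeping a leftward bias.

```bash
python3 -m pendant '{"xyz":[[0.0018,0.0043,0.0124],[0.0025,0.0044,0.0122],[0.0031,0.0045,0.0121],[0.0038,0.0045,0.0119]],"turn":[0,0,0,0]}'
cat >> h.py <<'E'
def st(base=None):
    o=readout.get_obs()
    g=lambda p,r:np.array(p)-.048*R.from_euler('xyz',r,degrees=True).as_matrix()[:,0]
    d=g(o['tool_pos'],o['tool_rot'])-g([.4792,.1889,.1302],[64.0,88.3,-108.4])
    m=R.from_euler('xyz',o['tool_rot'],degrees=True).as_matrix()
    u=d[:2]@[.9914,.1305]
    r=np.hypot(.235-u,.038+d[2]);ph=np.arctan2(.038+d[2],.235-u)-np.arctan2(.038,.235)
    print('u %.4f n %.4f z %.4f | r %.4f (.2381) phi %.3f rise %.4f'%(u,d[:2]@[-.1305,.9914],d[2],r,ph,.235*np.sin(ph)+.015*(1-np.cos(ph))),o['force'].round(1),round(o['grip_width'],4),m[:,0].round(3),o['time_s'])
E
python3 - <<'E'
from h import *
st();snap('wrist','w18.png',(130,150,430,350),2.5);snap('side','s18.png',(200,190,360,310),5)
E
```

```text
time_s: 17.18
tool_pos: [0.4853, 0.2051, 0.1722]
tool_rot: [66.6, 83.3, -107.8]
force: [0.3, -10.4, -5.5]
grip_width: 0.0128
u 0.0099 n 0.0190 z 0.0417 | r 0.2388 (.2381) phi 0.180 rise 0.0423 [  0.3 -10.4  -5.5] 0.0128 [-0.035 -0.11  -0.993] 17.175
```

View pics/w18.png

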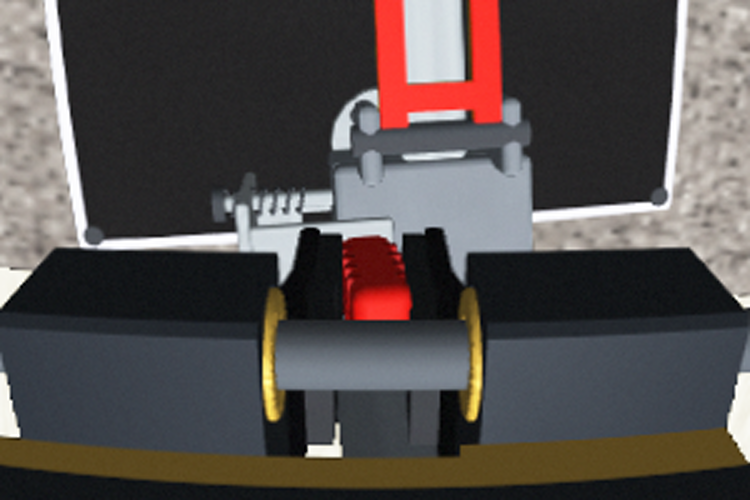

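View pics/s18.png

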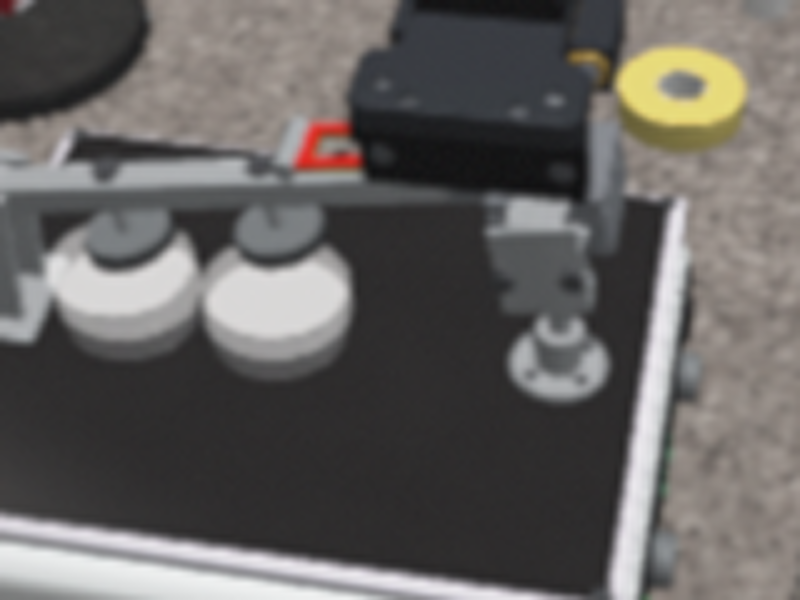

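The bar is off the ball, which is visible at side crop (558,330), and 42 mm up. Dishes in place. I continue.

```bash
python3 -m pendant '{"xyz":[[0.0054,0.0027,0.0124],[0.0054,0.0027,0.0124],[0.006,0.0028,0.012],[0.0068,0.0029,0.0116],[0.0074,0.003,0.011]],"turn":[0,0,0,0,0]}'
python3 - <<'E'
from h import *
st();snap('wrist','w19.png',(130,150,430,350),2.5)
E
```

```text
time_s: 17.9
tool_pos: [0.5091, 0.2042, 0.2236]
tool_rot: [58.7, 81.4, -116.2]
force: [-4.5, -7.2, -3.0]
grip_width: 0.013
u 0.0350 n 0.0159 z 0.0929 | r 0.2390 (.2381) phi 0.419 rise 0.0969 [-4.5 -7.2 -3. ] 0.013 [-0.066 -0.134 -0.989] 17.9
```

View pics/w19.png

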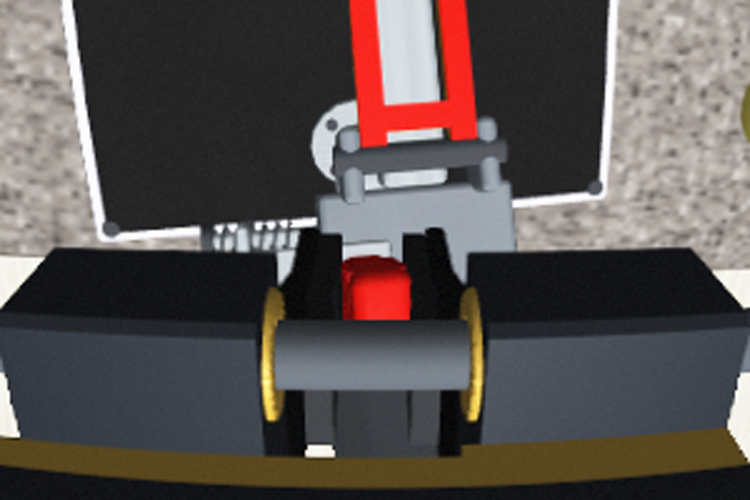

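```bash
python3 -m pendant '{"xyz":[[0.0067,0.0029,0.010],[0.0065,0.0028,0.009],[0.003,0.0022,0.004],[0,0.001,0.0005]],"turn":[0,0,0,0]}'
python3 - <<'E'
from h import *
st();im=snap('side','s20.png',(200,130,380,300),4.4)
for n in['bar_socket','ball','latch_grip','keeper_roll','keeper_hinge','dish_2']:
    print(n,[(round(d['score'],2),toworld('side',d['at']).round(4)) for d in pinpoint('side',n)][:4])
E
```

```text
time_s: 18.45
tool_pos: [0.5214, 0.2038, 0.2423]
tool_rot: [54.6, 80.1, -120.7]
force: [-1.4, -7.1, -3.5]
grip_width: 0.0133
u 0.0483 n 0.0145 z 0.1114 | r 0.2391 (.2381) phi 0.515 rise 0.1176 [-1.4 -7.1 -3.5] 0.0133 [-0.088 -0.148 -0.985] 18.45
bar_socket [(0.83, array([0.5034, 0.1967, 0.2428]))]
ball [(0.63, array([0.476 , 0.1897, 0.122 ]))]
latch_grip [(0.69, array([0.5232, 0.2055, 0.2893]))]
keeper_roll [(0.59, array([0.6039, 0.2037, 0.2188]))]
keeper_hinge [(0.91, array([0.5403, 0.1967, 0.2537])), (0.26, array([0.6021, 0.2054, 0.2197]))]
dish_2 [(0.82, array([0.5928, 0.2058, 0.0946])), (0.79, array([0.513 , 0.4262, 0.0029])), (0.71, array([0.6588, 0.2125, 0.0784])), (0.68, array([0.6647, 0.2169, 0.0929]))]
```

View pics/s20.png

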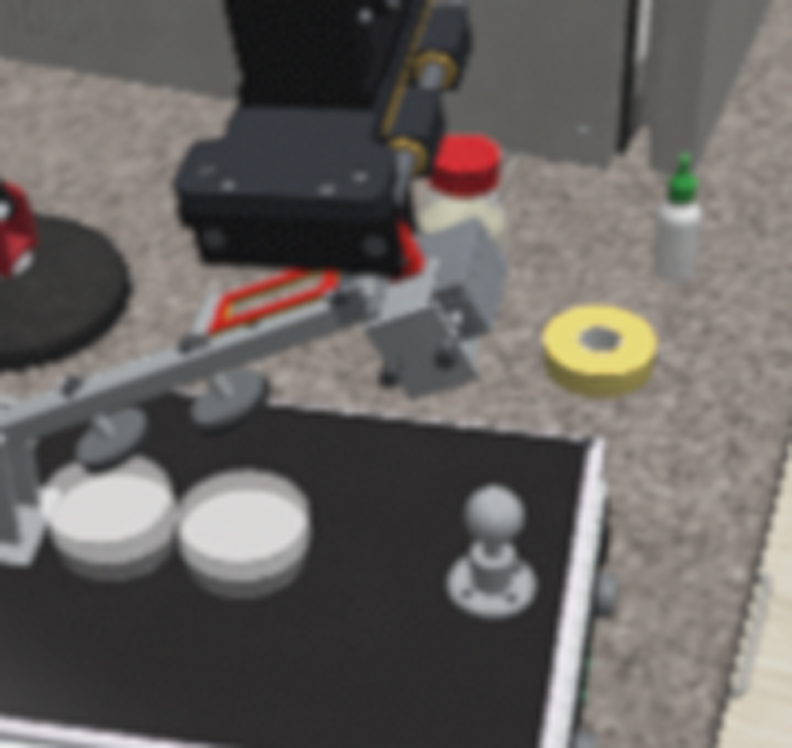

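Socket about 118–121 mm above the ball, keeper still back, dishes and bystanders in place. I let it settle and check that it is steady.

```bash
python3 -m pendant '{"xyz":[[0.0005,0.001,0.0015],[0,0.001,0.0007],[0,0.001,0.0006]],"turn":[0,0,0]}' - 50
python3 - <<'E'
from h import *
st();print(abs(readout.get_obs()['joint_velocities']).max())
for i in range(5): read_camera('top')
st();snap('wrist','w21.png')
for n in['bar_socket','ball']:
  for c in('side','top'):
    print(n,c,[(round(d['score'],2),toworld(c,d['at']).round(4)) for d in pinpoint(c,n)][:2])
st();print(abs(readout.get_obs()['joint_velocities']).max())
E
```

```text
time_s: 19.18
tool_pos: [0.5203, 0.201, 0.2409]
tool_rot: [53.3, 79.4, -122.5]
force: [-1.2, -6.0, -2.1]
grip_width: 0.0132
u 0.0473 n 0.0121 z 0.1099 | r 0.2389 (.2381) phi 0.507 rise 0.1160 [-1.2 -6.  -2.1] 0.0132 [-0.099 -0.155 -0.983] 19.175
1.4262785738649333
u 0.0474 n 0.0120 z 0.1100 | r 0.2389 (.2381) phi 0.508 rise 0.1161 [-2.1 -6.6 -1.7] 0.013 [-0.099 -0.155 -0.983] 19.425
bar_socket side [(0.83, array([0.5034, 0.1967, 0.2428]))]
bar_socket top []
ball side [(0.63, array([0.476 , 0.1897, 0.122 ]))]
ball top [(0.61, array([ 4.686e-01, -1.945e-01,  3.000e-04]))]
u 0.0474 n 0.0121 z 0.1100 | r 0.2389 (.2381) phi 0.508 rise 0.1161 [-2.1 -6.6 -2.3] 0.013 [-0.099 -0.155 -0.983] 19.675
0.16167887336785566
```

View pics/w21.png

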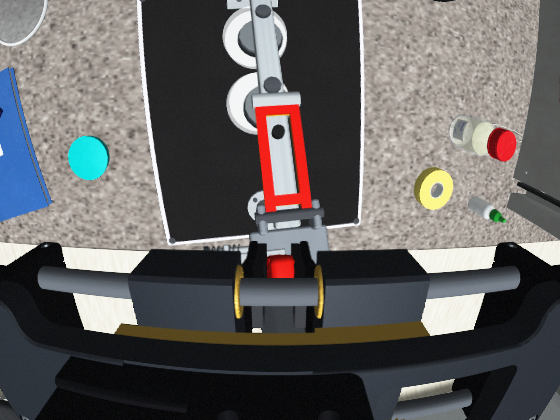

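It is steady but at 116 mm. I nudge it up about 4 mm and finish on a push row.

```bash
python3 -m pendant '{"xyz":[[0.0025,0.0018,0.004],[0.0015,0.0022,0.003]],"turn":[0,0]}'
python3 - <<'E'
from h import *
st()
for i in range(5): read_camera('side')
st();snap('side','s22.png',(200,130,380,300),4.4)
for n in['bar_socket','ball']:
    print(n,[(round(d['score'],2),toworld('side',d['at']).round(4)) for d in pinpoint('side',n)][:2])
st();print(abs(readout.get_obs()['joint_velocities']).max())
E
```

```text
time_s: 19.92
tool_pos: [0.5232, 0.2013, 0.2454]
tool_rot: [52.4, 78.9, -123.6]
force: [-0.6, -6.9, -4.0]
grip_width: 0.0135
u 0.0507 n 0.0122 z 0.1143 | r 0.2391 (.2381) phi 0.530 rise 0.1209 [-0.6 -6.9 -4. ] 0.0135 [-0.106 -0.16  -0.981] 19.925
u 0.0505 n 0.0123 z 0.1141 | r 0.2391 (.2381) phi 0.529 rise 0.1207 [-1.7 -6.5 -3.5] 0.0133 [-0.107 -0.16  -0.981] 20.175
bar_socket [(0.59, array([ 0.5847, -0.1259, -0.0008]))]
ball [(0.6, array([0.479 , 0.1931, 0.1229]))]
u 0.0506 n 0.0123 z 0.1141 | r 0.2391 (.2381) phi 0.529 rise 0.1207 [-1.8 -6.5 -4. ] 0.013 [-0.106 -0.16  -0.981] 20.325
0.09575314774781404
```

View pics/s22.png

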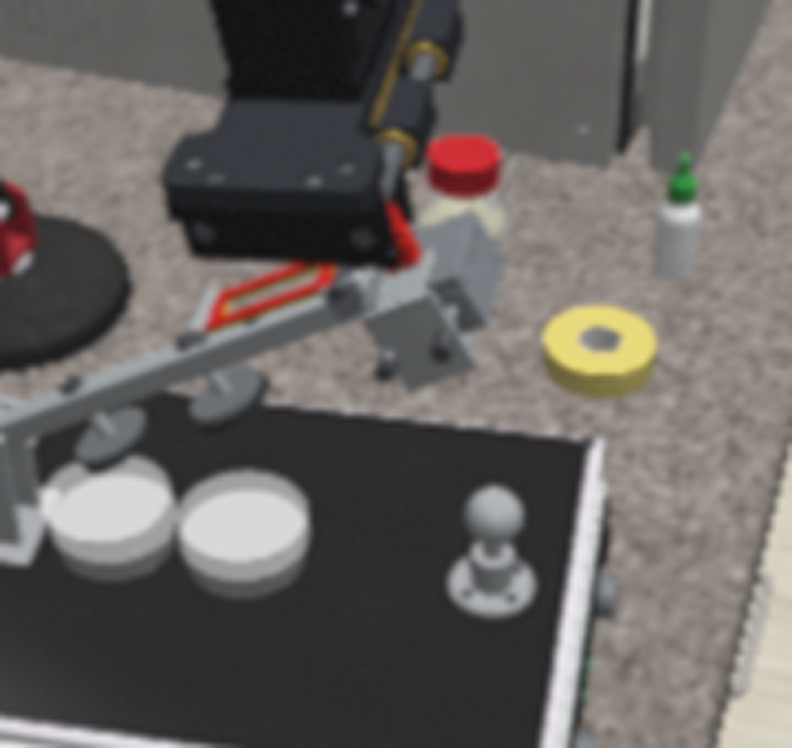

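It is steady at about 121 mm, the keeper is still open, and everything else is untouched. Handing in.

```bash
python3 -c "
from cell import sign_off
print(sign_off())"
```

```text
the job is handed in; nothing more can be done
None
```

The clamp bar is up and held steady in the gripper, with its socket about 121 mm above the ball by the arm's own pose. I handed the job in at about 20 s.

- **Keeper:** I flipped it right over. It lies on the bar with its red face up in the wrist and side pictures, and was still so at the end.
- **Latch:** I pulled the grip left to its stop. The grasp point had moved about 19 mm and the force jumped to 12 N, above the spring's 8 N.
- **Lift:** I raised the bar along its arc with the latch still pulled. By the arm's reading the pull eased to about 12 mm during the lift, well after the fork had cleared the ball.
- **Last checks:** Joint speeds were under 0.1°/s over the last readings. The dishes and bystanders looked undisturbed in the pictures.

**What went wrong or disagreed:**
- **First grasp:** It missed. The fingers closed above the roll because the real fingertips sit about 29 mm behind the reported tool point. I corrected for that and regripped.
- **Height check:** One network estimate from the side camera agreed, at about 121 mm when the arm read 118 mm. On the final pose the network did not find the socket, so that figure rests on the arm's pose and the picture.
- **Tilt:** The sideways spring load left the tool leaning about 11° in the final pose.

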